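# Park the gliding camera carriage at the mark

### The arm

A 6-joint arm with a two-finger parallel gripper is mounted at the origin on the work surface. World frame = base frame: x ahead of the robot, y to its left, z up, the work surface at z = 0. Lengths are in m, angles in rad, forces in N, time in s.
With the tool pointing down it reaches from about 0.275 to 1 m from the base axis. Payload 8.4 kg.
Tool frame: the origin (TCP) lies midway between the tips of the shut fingers; the grasp point (between the pads) lies robot.grip_point_offset behind it (robot.grip_point_offset is the distance from the TCP to the grasp point, in m); z points along the fingers, y is the line along which they close (so a half turn about z gives the same grasp; the last joint's range is limited). The gripper opens to 85 mm and grips with 20 to 120 N. Pads are 22 mm wide; open, the fingers measure 114 mm over their backs; the gripper's body (76 mm by 85 mm) begins 54 mm behind the grasp point. The pads swing forward as they close: fully open they stand 13 mm farther back than shut.
Start: joints at [1.292, 0.353, 1.633, -0, 1.155, -0.002], TCP at [0.171, 0.601, 0.231] pointing down, gripper open.
Joint ranges: [-2.63, 2.63], [-0.92, 2.1], [0.06, 2.66], [-1.3, 4.44], [0, 2.69], [-3.02, 3.02]. Speed limits (rad/s): [2.22, 2.22, 2.79, 3.14, 3.14, 3.14].

### API

Orientations are given as a unit quaternion [w, x, y, z].
In Python, from cell import robot gives the robot as it stands. The module is installed in compiled form; this text tells all that it offers.
- The arm moves only by the tool play_rows, never from a script. Its argument "commands" is a list of rows, each a list of 3 entries, a list of its own where there are three numbers: the opening, from 0 (shut) to 1 (fully open), then the shift along the tool's x, y, z in m, then the turn about the tool's z in rad. A call has exactly 5 rows; each row shifts and turns the commanded pose from where the row before left it, along the tool's axes as they then stand; what a row does not reach is not made up. A row lasts 1/10 s, in which the tool goes at most 50 mm and 8.59 degrees, less where a joint would pass 70% of its speed; a pose out of reach is approached as far as the arm can. A call with a gripper value outside its range is refused whole. The fingers move at their own pace and stop on an object; the grip force is fixed at half the most. Time passes only in rows, so rows that do not move let the fingers close, or fill a call up. It gives the time, the measured TCP pose, the force, the opening and the grip force at its end, in the units of the state.
- robot.observe(): the state, without advancing time (a new reading comes with each control period).
- robot.snapshot(name): name is "scene" or "side" or "wrist"; returns a dict with "img" (480x640x3 uint8, red, green, blue), "K" (3x3 intrinsics, pixels), "k1" (the pictures are not rectified: a ray, as slopes to the right and down, at radius r is drawn at 1 + k1 r^2 times it, then the intrinsics apply), "R" (3x3) and "t" (3): a world point X has camera coordinates R X + t; the wrist camera has in their place "T_tool_cam" (4x4, takes a point from camera to tool coordinates, whose origin is the TCP and whose axes are the flange's). Camera axes: x right, y down, z forward; pixel columns grow to the right and rows downward; lengths in m; the calibration is good to about 2 mm. A picture is of the moment at which its call begins: read the wrist's pose just before it. There is no depth.
- robot.close_job(): hands the job in; it is judged then, once.
The state is a dict: "time": time; "qpos": joint angles; "qvel": joint speeds; "effort": joint torques, N m; "ee_pos": TCP position; "eef_rot": TCP orientation; "force": force on the tool from outside, world axes, zero at the start; "moment": the same for the moment, N m; "width": finger opening in m; "finger_force": force on a finger pad.
Only numpy, scipy, OpenCV 4.12 (cv2) and the standard library are available. Lean on these libraries where they do the work, as an engineer would, in place of code of your own. Each camera call takes 0.05 s, during which the arm holds its last target. There are 200 camera calls.

### The job

Push the heavy, free-rolling camera carriage along its slider so that its yellow pointers line up with the green mark clip, and brake it so that it stands there still, by itself and untouched, for the 3 seconds of the shot and afterwards. Push and brake gently, with closed fingers, against the two orange sprung bumpers only; do not touch the camera or its black base and cover plate, do not let the carriage run into either red end stop, and leave the things around it where they are.

Things in the scene. Friction and masses are not known exactly. Their poses are not given: they have to be found in the camera images.
- slider: camera slider fixed on the desk: two steel rails 760 mm long, tops 32 mm high, on 36 mm high black feet. Origin on the desk under the rails' middle; y axis along the rails (the carriage's positive direction), z up, x away from the robot. A red end stop (54 mm high) at each end, inner face 335 mm from the origin along y.
- carriage (a joint): carriage position along the slider's y in m, 0 = over the slider's origin; strikes the red stops at -0.25 and +0.25. Starts at rest at -0.22 to -0.12; must move towards +y. Moving mass nominally 2.4 kg (1.8 to 3.2), resistance nominally 0.6 N per m/s plus 0.003 N dry: it coasts with a time constant of 3 to 5.3 s and rebounds almost fully from a finger held still.
- pointer (a point): middle of the carriage, 69 mm above the desk, in line (along the slider's y) with the yellow pointer strips on the robot side and the far side of the black base and the yellow line on its cover plate. Axes parallel to the slider's.
- start_bumper_face (a point): centre of the outer face of the sprung orange bumper cap on the carriage's negative-y end, 125 mm from the pointer when free: push here to move it in the positive direction. Cap 110 mm wide (x), 58 to 100 mm above the desk, telescoping over the base (cannot be gripped); it springs in by up to 35 mm, nominally 30 N/m with almost no damping.
- far_bumper_face (a point): centre of the outer face of the identical sprung bumper cap on the positive-y end, 125 mm from the pointer when free, also 35 mm of travel at 30 N/m towards the carriage: press here to brake it.
- camera: all of the carriage except the bumper caps, not to be touched: black base 100 x 170 mm (x, y), aluminium cover plate 110 x 170 mm with its top 105 mm above the desk, and in the middle a black camera 42 x 80 mm with a lens towards +x, top at 176 mm. Origin at desk height under the carriage's middle.
- mark: green clip fixed across the slider below the carriage, a green tab 30 x 24 x 26 mm high on either side (88 mm from the rails' middle line). Origin at desk height in the clip's middle, axes parallel to the slider's. Its y along the slider (30 to 170 mm from the slider's origin) is where the pointer must stop.
- vase: blue vase of 72 mm diameter with flowers, about 250 mm high, loose, beyond the slider; origin under its base. Leave alone.
- mug: white mug, 80 mm diameter, 90 mm high, loose, left of the slider; origin under its base. Leave alone.
- lens_jar: black lens canister, 68 mm diameter, 90 mm high, loose, right of the slider; origin under its base. Leave alone.
- battery: grey camera battery 40 x 60 x 25 mm, loose, beyond the slider on the right; origin under its base. Leave alone.

How it is judged:
On the way:
1. the carriage stands still, untouched, with its pointer within 12 mm of the mark (below 6 mm/s) for 3 s (y of pointer in the frame of mark between -0.012 and 0.012 m and velocity of joint carriage between -0.006 and 0.006 m/s and contact force between each of the arm, the fingers and slider below 0.1 N), for 3 s.
At the end, for the whole second after the job is handed in: The pointer is within 12 mm of the mark along the rails, the carriage is at rest (slower than 6 mm/s) and the arm touches nothing of the slider (all of step 1).
It fails at once if the carriage strikes an end stop (value of joint carriage above 0.249 m or value of joint carriage below -0.249 m).
It fails at once if the carriage is shoved faster than 0.3 m/s (velocity of joint carriage above 0.3 m/s or velocity of joint carriage below -0.3 m/s).
It fails at once if the camera, its base or its cover plate is touched (contact force between any of the arm, the fingers and camera above 0.5 N).
It fails at once if the slider or the carriage is struck or squeezed with more than 25 N (contact force between any of the arm, the fingers and slider above 25 N).
It fails at once if a thing around the slider is moved (distance of any of vase, mug, lens_jar, battery from where it was at the start of the episode above 0.03 m).
It also fails if it takes over 40 s, if anything falls off the work surface, if the arm or the gripper's body presses on something with over 40 N, if the wrist force passes 120 N, or if a joint passes its speed limit or range.

## Working session

There is one attempt and no reset: what is moved stays moved. The work goes in short steps, Python scripts to look and compute and a tool call to move; the robot and the scene stay as the last step left them, time stands still between calls to the robot, and variables do not carry over. Pictures are saved under pics/ and viewed, at most 10 in all, crops included, and the job is handed in when it is done.

Besides the shell and the picture viewer there is one more tool, called after ">>>" as name(argument=value, ...), one argument or row to a line, values as JSON. play_rows: Moves the arm, as the interface text tells. Its arguments: {"type":"object","properties":{"commands":{"type":"array"}},"required":["commands"]}

```bash
mkdir -p pics; python3 - <<'E'
from cell import robot
import cv2,numpy as np
s=robot.observe();print({k:np.round(v,3) for k,v in s.items()},robot.grip_point_offset)
for n in("scene","side"):
    d=robot.snapshot(n);cv2.imwrite(f"pics/{n}0.png",d["img"][:,:,::-1]);print(n,d["K"],d["k1"],d["R"],d["t"])
E
```

```text
{'time': np.float64(0.0), 'qpos': array([ 1.292,  0.354,  1.634,  0.   ,  1.155, -0.002]), 'qvel': array([ 0.001,  0.001,  0.   , -0.001,  0.   , -0.001]), 'effort': array([ 1.0000e-03, -6.0523e+01, -3.4208e+01,  0.0000e+00,  9.0000e-03,
       -0.0000e+00]), 'ee_pos': array([0.171, 0.601, 0.231]), 'eef_rot': array([-0.   ,  0.138,  0.99 , -0.001]), 'force': array([ 0.034,  0.383, -0.35 ]), 'moment': array([ 0.027, -0.034,  0.021]), 'finger_force': np.float64(0.0), 'width': np.float64(0.085)} 0.0187
scene [[566.19772874   0.         309.63918946]
 [  0.         566.19772874 241.61087014]
 [  0.           0.           1.        ]] -0.15380306138356412 [[ 0.40725206  0.91330162  0.00508947]
 [ 0.78586359 -0.34757566 -0.51147784]
 [-0.46536457  0.21230003 -0.8592814 ]] [-0.2731371  -0.50020378  2.0064979 ]
side [[548.65227136   0.         319.20330002]
 [  0.         548.65227136 239.35563826]
 [  0.           0.           1.        ]] 0.038660089032466455 [[ 9.57320782e-01 -2.89026639e-01  7.22988837e-04]
 [-2.16462528e-01 -7.18625328e-01 -6.60849160e-01]
 [ 1.91522570e-01  6.32488134e-01 -7.50518397e-01]] [-0.65540266  0.18661154  1.58298886]
```

View pics/scene0.png

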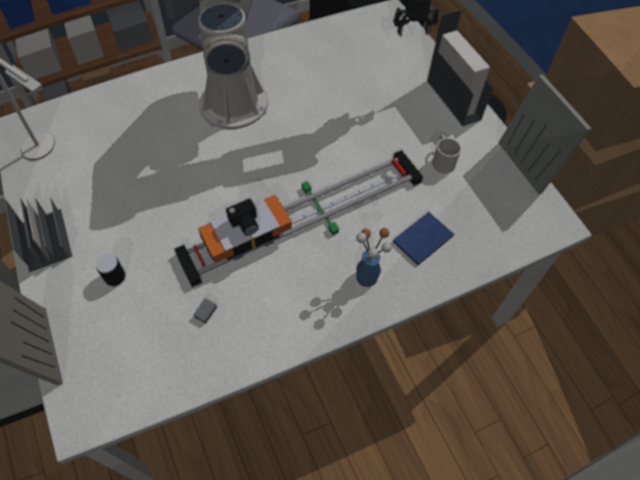

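View pics/side0.png

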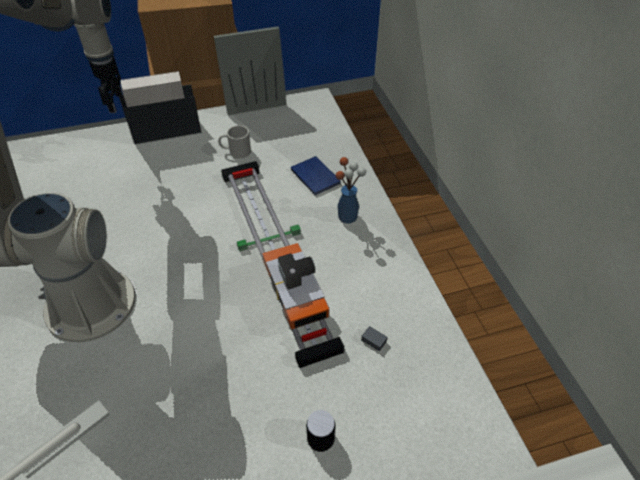

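The scene view shows the carriage at about (245,225), the green tabs at (307,188) and (333,227), and the slider ends at (188,265) and (408,168). In the side view the tabs are at (242,245) and (295,231). I'll enlarge both.

```bash
cat > h.py <<'E'
import numpy as np,cv2
from cell import robot
def ray(d,u,v,z):
    "world point on plane z seen at pixel"
    k=d["k1"];D=np.array([k,0,0,0,0.])
    p=cv2.undistortPoints(np.array([[[u,v]]],float),d["K"],D)[0,0]
    R,t=d["R"],d["t"];c=-R.T@t;r=R.T@np.array([p[0],p[1],1]);return c+r*(z-c[2])/r[2]
def proj(d,X):
    return cv2.projectPoints(np.array(X,float).reshape(-1,1,3),cv2.Rodrigues(d["R"])[0],d["t"],d["K"],np.array([d["k1"],0,0,0,0.]))[0][:,0]
E
python3 - <<'E'
import cv2
a=cv2.imread('pics/scene0.png')[145:295,170:430];cv2.imwrite('pics/sc1.png',cv2.resize(a,None,fx=3,fy=3,interpolation=cv2.INTER_CUBIC))
a=cv2.imread('pics/side0.png')[155:370,210:350];cv2.imwrite('pics/si1.png',cv2.rotate(cv2.resize(a,None,fx=3.5,fy=3.5,interpolation=cv2.INTER_CUBIC),cv2.ROTATE_90_COUNTERCLOCKWISE))
E
```

```text
(no output)
```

View pics/sc1.png

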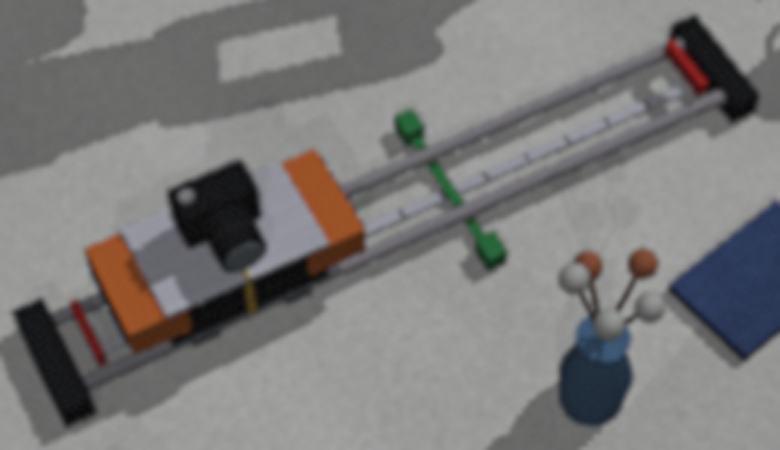

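View pics/si1.png

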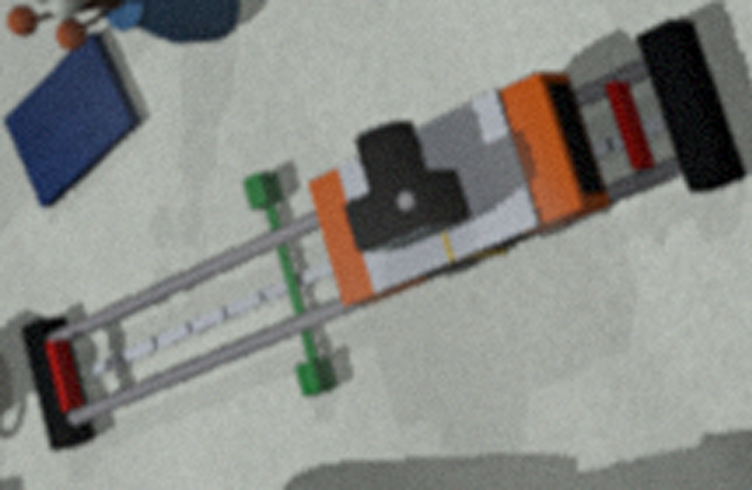

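The crops show:
- Scene crop: green tabs at (408,126) and (490,248), yellow far-side strip at (251,290), far cap outer top corners about (315,150) and (362,228), start cap outer corner (88,247), red stops at (88,332) and (688,65).
- Side crop: tabs at (262,189) and (317,377), yellow line at (448,246), far cap outer corners (310,183) and (343,304).

Next I'll fit one slider model to both views.

```bash
cat > fit.py <<'E'
from h import *
from scipy.optimize import least_squares
def sc(x,y): return 170+(x+.5)/3-.5,145+(y+.5)/3-.5
def si(x,y): return 210+139-((y*0)+0) if 0 else (349-((490-1-0)-0)*0,0)
def si(x,y): # rotated CCW: rot x = orig row, rot y = W-1-orig col
    W=490; ou,ov=W-1-y,x
    return 210+(ou+.5)/3.5-.5,155+(ov+.5)/3.5-.5
d={n:robot.snapshot(n) for n in("scene","side")}
def green(n):
    im=d[n]["img"].astype(int);m=((im[...,1]>im[...,0]*1.5)&(im[...,1]>im[...,2]*1.25)&(im[...,1]>45)).astype(np.uint8)
    m=cv2.morphologyEx(m,cv2.MORPH_OPEN,np.ones((4,4),np.uint8))
    k,_,st,c=cv2.connectedComponentsWithStats(m);return [(tuple(c[i]),st[i,4]) for i in range(1,k) if st[i,4]>20]
for n in d:print(n,green(n),"cam",-d[n]["R"].T@d[n]["t"])
# (cam,pixel,local xyz fn of s,m)
F=[("scene",sc(408,126),lambda s,m:(-.088,m,.014)),("scene",sc(490,248),lambda s,m:(.088,m,.014)),
("side",si(262,189),lambda s,m:(.088,m,.014)),("side",si(317,377),lambda s,m:(-.088,m,.014)),
("scene",sc(688,65),lambda s,m:(0,.337,.05)),("scene",sc(88,332),lambda s,m:(0,-.337,.05)),
("side",si(64,376),lambda s,m:(0,.337,.05)),("side",si(629,125),lambda s,m:(0,-.337,.05)),
("scene",sc(88,247),lambda s,m:(-.055,s-.125,.1)),("scene",sc(315,150),lambda s,m:(-.055,s+.125,.1)),
("side",si(310,183),lambda s,m:(.055,s+.125,.1)),("side",si(343,304),lambda s,m:(-.055,s+.125,.1)),
("scene",sc(251,290),lambda s,m:(.051,s,.078)),("side",si(448,246),lambda s,m:(-.043,s,.105))]
def W(p,l):
    c,s=np.cos(p[2]),np.sin(p[2]);return [p[0]+c*l[0]-s*l[1],p[1]+s*l[0]+c*l[1],l[2]]
def res(p): return np.concatenate([proj(d[n],W(p,f(p[3],p[4])))[0]-px for n,px,f in F])
if __name__=="__main__":
    r=least_squares(res,[.4,0,0,-.15,.05],loss="soft_l1")
    print(r.x);print(np.round(res(r.x).reshape(-1,2),1))
E
python3 fit.py
```

```text
scene [((np.float64(307.20338983050846), np.float64(188.3728813559322)), np.int32(59)), ((np.float64(333.958904109589), np.float64(228.46575342465752)), np.int32(73))] cam [ 1.4380806  -0.35038166  1.46969329]
side [((np.float64(295.45238095238096), np.float64(229.38095238095238)), np.int32(42)), ((np.float64(242.5), np.float64(244.0)), np.int32(40))] cam [ 0.36464689 -1.05654672  1.3118582 ]
[ 0.55081612  0.02837447  0.08037341 -0.18625875  0.06083129]
[[ 0.3 -0.3]
 [ 0.6  0.2]
 [-0.1  0.8]
 [ 0.5  0.3]
 [-3.9 -0.1]
 [ 0.6 -1.5]
 [ 1.4  1.5]
 [ 0.6 -1.2]
 [-1.4 -0.1]
 [ 0.5 -1.8]
 [ 0.7 -0.9]
 [-0.6  0.2]
 [-0.1 -0.5]
 [ 0.6  0.4]]
```

>>> play_rows(
  commands=[
    [0, [0, 0, 0], -0.119],
    [0, [0, 0, 0], -0.119],
    [0, [0, 0, 0], -0.118],
    [0, [0, 0, 0], 0],
    [0, [0, 0, 0], 0],
  ],
)

```text
time: 0.7
ee_pos: [0.1708, 0.6011, 0.2311]
eef_rot: [-0.0, -0.038, 0.999, -0.0]
force: [0.1, 0.1, 0.4]
width: 0.0126
finger_force: 0.0
```

>>> play_rows(
  commands=[
    [0, [-0.0133, -0.038, 0], 0],
    [0, [-0.0133, -0.038, 0], 0],
    [0, [-0.0133, -0.038, 0], 0],
    [0, [-0.0133, -0.038, 0], 0],
    [0, [-0.0133, -0.038, 0], 0],
  ],
)

```text
time: 1.2
ee_pos: [0.2525, 0.4156, 0.2313]
eef_rot: [0.0, -0.038, 0.999, 0.0]
force: [0.6, -0.0, 0.4]
width: 0.0002
finger_force: 0.0
```

>>> play_rows(
  commands=[
    [0, [-0.0133, -0.038, 0], 0],
    [0, [-0.0133, -0.038, 0], 0],
    [0, [-0.0133, -0.038, 0], 0],
    [0, [-0.0133, -0.038, 0], 0],
    [0, [-0.0133, -0.038, 0], 0],
  ],
)

```text
time: 1.7
ee_pos: [0.3338, 0.2315, 0.2315]
eef_rot: [0.0, -0.038, 0.999, 0.0]
force: [0.7, 0.9, -0.3]
width: 0.0002
finger_force: 0.0
```

>>> play_rows(
  commands=[
    [0, [-0.0133, -0.038, 0], 0],
    [0, [-0.0133, -0.038, 0], 0],
    [0, [-0.0133, -0.038, 0], 0],
    [0, [-0.0133, -0.038, 0], 0],
    [0, [-0.0133, -0.038, 0], 0],
  ],
)

```text
time: 2.2
ee_pos: [0.4153, 0.0471, 0.2316]
eef_rot: [0.0, -0.038, 0.999, 0.0]
force: [0.4, -0.1, -0.2]
width: 0.0001
finger_force: 0.0
```

>>> play_rows(
  commands=[
    [0, [-0.0133, -0.038, 0], 0],
    [0, [-0.0133, -0.038, 0], 0],
    [0, [-0.0133, -0.038, 0], 0],
    [0, [-0.0133, -0.038, 0], 0],
    [0, [-0.0133, -0.038, 0], 0],
  ],
)

```text
time: 2.7
ee_pos: [0.4965, -0.1371, 0.2314]
eef_rot: [0.0, -0.038, 0.999, -0.0]
force: [0.5, 0.8, 0.7]
width: 0.0
finger_force: 0.0
```

>>> play_rows(
  commands=[
    [0, [-0.0133, -0.038, 0], 0],
    [0, [-0.0133, -0.038, 0], 0],
    [0, [-0.0133, -0.038, 0], 0],
    [0, [-0.0133, -0.038, 0], 0],
    [0, [-0.0133, -0.038, 0], 0],
  ],
)

```text
time: 3.2
ee_pos: [0.5778, -0.3211, 0.2312]
eef_rot: [0.0, -0.038, 0.999, 0.0]
force: [0.5, 0.1, 0.9]
width: 0.0002
finger_force: 0.0
```

>>> play_rows(
  commands=[
    [0, [0, 0, 0.0312], 0],
    [0, [0, 0, 0.0312], 0],
    [0, [0, 0, 0.0312], 0],
    [0, [0, 0, 0.0312], 0],
    [0, [0, 0, 0.0312], 0],
  ],
)

```text
time: 3.7
ee_pos: [0.5773, -0.3195, 0.074]
eef_rot: [0.0, -0.038, 0.999, -0.0]
force: [0.8, 0.6, 0.2]
width: 0.0003
finger_force: 0.0
```

```bash
cat > track.py <<'E'
from h import *
P=(0.5508,0.0284,0.0804)
def loc(X):
    c,s=np.cos(P[2]),np.sin(P[2]);a,b=X[0]-P[0],X[1]-P[1];return c*a+s*b,-s*a+c*b
def caps(n):
    "local y of the orange blobs' centroids (sorted by y), area, and the picture"
    d=robot.snapshot(n);im=d["img"].astype(int);r,g,b=im[...,0],im[...,1],im[...,2]
    m=((r>1.6*g)&(g>1.3*b)&(r>80)).astype(np.uint8)
    m=cv2.morphologyEx(m,cv2.MORPH_OPEN,np.ones((3,3),np.uint8))
    k,_,st,c=cv2.connectedComponentsWithStats(m);o=[]
    for i in range(1,k):
        if st[i,4]<60: continue
        x,y=loc(ray(d,*c[i],.09))
        if abs(x)<.09 and abs(y)<.45:o.append((round(y,4),round(x,3),int(st[i,4])))
    return sorted(o),d
if __name__=="__main__":
    import sys
    for _ in range(int(sys.argv[1]) if len(sys.argv)>1 else 1):
        for n in("scene","side"):
            t=robot.observe()["time"];o,d=caps(n);print(round(float(t),2),n,o)
            cv2.imwrite(f"pics/last_{n}.png",d["img"][:,:,::-1])
    s=robot.observe();print(np.round(loc(s["ee_pos"]),4),np.round(s["ee_pos"],4),np.round(s["force"],1))
E
python3 track.py; python3 -c "
import cv2,numpy as np
a=cv2.imread('pics/last_scene.png')[190:290,170:300];b=cv2.imread('pics/last_side.png')[235:370,240:350]
cv2.imwrite('pics/c3.png',np.hstack([cv2.resize(a,(468,360)),cv2.resize(b,(293,360))]))"
```

```text
3.7 scene [(np.float64(-0.2929), np.float64(0.013), 323), (np.float64(-0.0804), np.float64(0.001), 358)]
3.75 side [(np.float64(-0.2868), np.float64(-0.035), 204)]
[-0.0041 -0.3472] [ 0.5746 -0.318   0.071 ] [-0.2  1.   0.6]
```

View pics/c3.png

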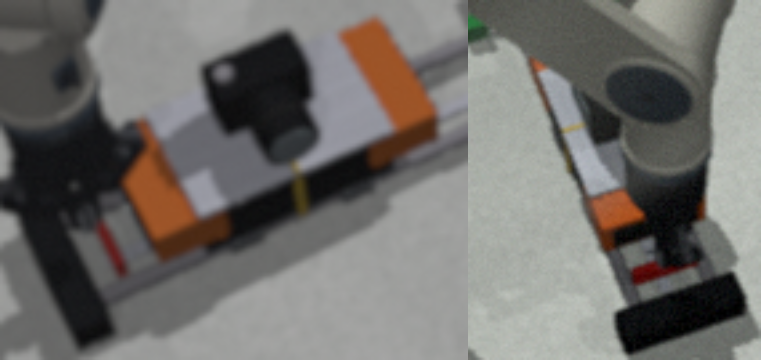

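The finger stands between the red stop and the start cap with a clear gap. The side view is partly hidden by the arm; in the scene view both caps are visible. Launching at a steady 40 mm/s should send the carriage off at about 80 mm/s.

>>> play_rows(
  commands=[
    [0, [0, 0.004, 0], 0],
    [0, [0, 0.004, 0], 0],
    [0, [0, 0.004, 0], 0],
    [0, [0, 0.004, 0], 0],
    [0, [0, 0.004, 0], 0],
  ],
)

```text
time: 4.3
ee_pos: [0.5762, -0.2993, 0.0762]
eef_rot: [0.001, -0.04, 0.999, -0.0]
force: [0.0, -0.1, -0.2]
width: 0.0003
finger_force: 0.0
```

>>> play_rows(
  commands=[
    [0, [0, 0.004, 0], 0],
    [0, [0, 0.004, 0], 0],
    [0, [0, 0.004, 0], 0],
    [0, [0, 0.004, 0], 0],
    [0, [0, 0.004, 0], 0],
  ],
)

```text
time: 4.8
ee_pos: [0.5742, -0.2793, 0.0753]
eef_rot: [0.0, -0.04, 0.999, -0.0]
force: [0.6, -0.5, 0.1]
width: -0.0
finger_force: 0.2
```

>>> play_rows(
  commands=[
    [0, [0, 0.004, 0], 0],
    [0, [0, 0.004, 0], 0],
    [0, [0, 0.004, 0], 0],
    [0, [0, 0.004, 0], 0],
    [0, [0, 0.004, 0], 0],
  ],
)

```text
time: 5.3
ee_pos: [0.5726, -0.2593, 0.0753]
eef_rot: [-0.0, -0.04, 0.999, 0.0]
force: [0.3, -0.2, 0.2]
width: 0.0001
finger_force: 0.0
```

>>> play_rows(
  commands=[
    [0, [0, 0.004, 0], 0],
    [0, [0, 0.002, 0], 0],
    [0, [0, -0.01, -0.03], 0],
    [0, [0, 0, -0.045], 0],
    [0, [0, 0, -0.045], 0],
  ],
)

```text
time: 5.8
ee_pos: [0.5724, -0.2636, 0.196]
eef_rot: [-0.001, -0.039, 0.999, 0.0]
force: [1.0, 0.1, 0.0]
width: -0.0005
finger_force: 0.0
```

```bash
python3 track.py 1
```

```text
5.8 scene [(np.float64(-0.2236), np.float64(0.0), 428), (np.float64(-0.0099), np.float64(0.001), 342)]
5.85 side [(np.float64(-0.2129), np.float64(-0.012), 405), (np.float64(0.0055), np.float64(-0.006), 224)]
[ 0.0019 -0.2948] [ 0.5764 -0.2653  0.202 ] [-0.2 -0.8 -1.5]
```

>>> play_rows(
  commands=[
    [0, [0, 0.045, -0.012], 0],
    [0, [0, 0.045, -0.012], 0],
    [0, [0, 0.045, -0.006], 0],
    [0, [0, 0.047, 0], 0],
    [0, [0, 0.047, 0], 0],
  ],
)

```text
time: 6.4
ee_pos: [0.5545, -0.0337, 0.2254]
eef_rot: [0.0, -0.039, 0.999, -0.0]
force: [0.6, -0.1, 0.1]
width: -0.0002
finger_force: 0.0
```

>>> play_rows(
  commands=[
    [0, [0, 0.047, 0], 0],
    [0, [0, 0.047, 0], 0],
    [0, [0, 0.047, 0], 0],
    [0, [0, 0.047, 0], 0],
    [0, [0, 0.047, 0], 0],
  ],
)

```text
time: 6.9
ee_pos: [0.5357, 0.2008, 0.2251]
eef_rot: [0.0, -0.04, 0.999, -0.0]
force: [0.7, -0.2, -0.1]
width: 0.0005
finger_force: 0.0
```

```bash
python3 track.py 1
```

```text
6.9 scene [(np.float64(-0.1603), np.float64(-0.001), 413), (np.float64(0.0527), np.float64(0.002), 319)]
6.95 side [(np.float64(-0.1493), np.float64(-0.001), 444), (np.float64(0.0681), np.float64(-0.002), 215)]
[-0.0011  0.1761] [0.5356 0.2039 0.225 ] [-0.2 -0.2 -0.1]
```

>>> play_rows(
  commands=[
    [0, [0, 0.03, 0.02], 0],
    [0, [0, 0.004, 0.034], 0],
    [0, [0, 0, 0.034], 0],
    [0, [0, 0, 0.034], 0],
    [0, [0, 0, 0.034], 0],
  ],
)

```text
time: 7.5
ee_pos: [0.5335, 0.2322, 0.0679]
eef_rot: [0.0, -0.04, 0.999, -0.0]
force: [0.4, 0.5, -0.9]
width: 0.0
finger_force: 0.0
```

```bash
python3 track.py 1
```

```text
7.5 scene [(np.float64(-0.1323), np.float64(0.0), 402), (np.float64(0.0802), np.float64(0.001), 305)]
7.55 side [(np.float64(-0.1216), np.float64(0.006), 380), (np.float64(0.0956), np.float64(-0.005), 196)]
[-0.0041  0.2035] [0.5304 0.2309 0.065 ] [-0.2  0.4 -0.3]
```

>>> play_rows(
  commands=[
    [0, [0, -0.005, -0.002], 0],
    [0, [0, -0.005, -0.002], 0],
    [0, [0, -0.005, -0.002], 0],
    [0, [0, -0.005, -0.002], 0],
    [0, [0, -0.005, 0], 0],
  ],
)

```text
time: 8.1
ee_pos: [0.5363, 0.2075, 0.0787]
eef_rot: [0.001, -0.039, 0.999, 0.0]
force: [-0.1, 0.2, 0.3]
width: -0.0001
finger_force: 0.0
```

```bash
python3 track.py 2; python3 -c "
import cv2,numpy as np
a=cv2.imread('pics/last_scene.png')[160:260,225:355];b=cv2.imread('pics/last_side.png')[200:325,225:325]
cv2.imwrite('pics/c4.png',np.hstack([cv2.resize(a,(520,400),interpolation=2),cv2.resize(b,(280,400),interpolation=2)]))"
```

```text
8.1 scene [(np.float64(-0.1083), np.float64(0.001), 393), (np.float64(0.1041), np.float64(0.001), 305)]
8.15 side [(np.float64(-0.099), np.float64(0.016), 282), (np.float64(0.1194), np.float64(-0.003), 194)]
8.2 scene [(np.float64(-0.1047), np.float64(0.001), 397), (np.float64(0.1077), np.float64(0.002), 303)]
8.25 side [(np.float64(-0.0952), np.float64(0.017), 271), (np.float64(0.123), np.float64(-0.003), 190)]
[-0.0007  0.1799] [0.5356 0.2077 0.0775] [-0.5  0.4 -0. ]
```

View pics/c4.png

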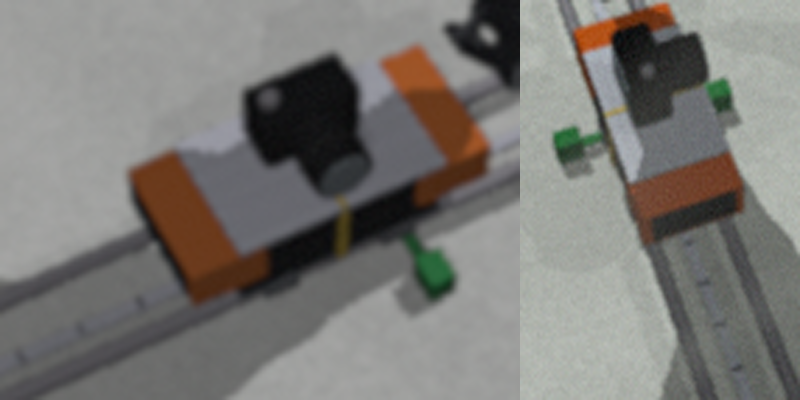

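The scene crop shows the yellow strip at (343,226) and the far tab at (435,270). The side crop shows the plate line at (614,110) and tabs at (568,145) and (719,95). The carriage is about 60 mm short of the mark.

```bash
python3 - <<'E'
import fit
from track import *
from scipy.optimize import minimize_scalar
d={n:robot.snapshot(n) for n in("scene","side")}
def along(n,px,x,z):
    f=lambda y:np.sum((proj(d[n],fit.W(P,(x,y,z)))[0]-px)**2)
    r=minimize_scalar(f,bounds=(-.4,.4),method="bounded");return round(r.x,4),round(r.fun**.5,1)
print("s scene 8.2",along("scene",(225+343.5/4-.5,160+226.5/4-.5),.051,.078))
print("s side 8.25",along("side",(258.3,234.0),-.043,.105))
print("m",along("scene",(307.2,188.4),-.088,.015),along("scene",(334,228.5),.088,.015),along("side",(295.45,229.4),.088,.015),along("side",(242.5,244),-.088,.015))
for p,x in(((435,270),.088),):print("m crop",along("scene",(225+(p[0]+.5)/4-.5,160+(p[1]+.5)/4-.5),x,.015))
for p,x in(((568,145),-.088),((719,95),.088)):print("m crop",along("side",(225+(p[0]-520+.5)/2.8-.5,200+(p[1]+.5)/3.2-.5),x,.015))
print(robot.observe()["time"])
E
```

```text
scene [((np.float64(333.9054054054054), np.float64(228.47297297297297)), np.int32(74))] cam [ 1.4380806  -0.35038166  1.46969329]
side [((np.float64(296.9736842105263), np.float64(228.73684210526315)), np.int32(38)), ((np.float64(242.16666666666666), np.float64(244.1904761904762)), np.int32(42))] cam [ 0.36464689 -1.05654672  1.3118582 ]
s scene 8.2 (np.float64(-0.0013), np.float64(1.1))
s side 8.25 (np.float64(0.0079), np.float64(0.3))
m (np.float64(0.0615), np.float64(2.5)) (np.float64(0.0605), np.float64(1.2)) (np.float64(0.0632), np.float64(0.5)) (np.float64(0.0652), np.float64(0.9))
m crop (np.float64(0.0605), np.float64(0.3))
m crop (np.float64(0.0626), np.float64(0.1))
m crop (np.float64(0.0628), np.float64(0.8))
8.5
```

>>> play_rows(
  commands=[
    [0, [0, 0, 0], 0],
    [0, [0, 0, 0], 0],
    [0, [0, 0, 0], 0],
    [0, [0, 0, 0], 0],
    [0, [0, 0, 0], 0],
  ],
)

```text
time: 9.0
ee_pos: [0.5356, 0.2079, 0.0773]
eef_rot: [0.0, -0.04, 0.999, 0.0]
force: [-0.1, 0.4, 0.2]
width: -0.0001
finger_force: 0.0
```

```bash
python3 track.py 1
```

```text
9.0 scene [(np.float64(-0.0789), np.float64(0.0), 399), (np.float64(0.134), np.float64(0.001), 310)]
9.05 side [(np.float64(-0.0701), np.float64(0.023), 223), (np.float64(0.1491), np.float64(-0.002), 193)]
[-0.0008  0.1801] [0.5356 0.2078 0.0773] [-0.3  0.4 -0.6]
```

>>> play_rows(
  commands=[
    [0, [0, 0.0013, 0], 0],
    [0, [0, 0.0013, 0], 0],
    [0, [0, 0.0013, 0], 0],
    [0, [0, 0.0013, 0], 0],
    [0, [0, 0.0013, 0], 0],
  ],
)

```text
time: 9.6
ee_pos: [0.5351, 0.2145, 0.0773]
eef_rot: [0.0, -0.04, 0.999, 0.0]
force: [1.0, -0.4, 0.1]
width: 0.0002
finger_force: 0.0
```

>>> play_rows(
  commands=[
    [0, [0, 0.0013, 0], 0],
    [0, [0, 0.0013, 0], 0],
    [0, [0, 0.0013, 0], 0],
    [0, [0, 0.0013, 0], 0],
    [0, [0, 0.0013, 0], 0],
  ],
)

```text
time: 10.1
ee_pos: [0.5345, 0.2209, 0.0773]
eef_rot: [0.0, -0.04, 0.999, -0.0]
force: [0.3, 0.5, -0.1]
width: 0.0002
finger_force: 0.0
```

>>> play_rows(
  commands=[
    [0, [0, 0.0013, 0], 0],
    [0, [0, 0.0013, 0], 0],
    [0, [0, 0.0013, 0], 0],
    [0, [0, 0.0013, 0], 0],
    [0, [0, 0.0013, 0], 0],
  ],
)

```text
time: 10.6
ee_pos: [0.534, 0.2274, 0.0773]
eef_rot: [-0.0, -0.04, 0.999, -0.0]
force: [0.4, -0.6, -0.5]
width: 0.0001
finger_force: 0.0
```

```bash
python3 track.py 1
```

```text
10.6 scene [(np.float64(-0.0428), np.float64(-0.0), 395), (np.float64(0.168), np.float64(0.008), 253)]
10.65 side [(np.float64(-0.0346), np.float64(0.033), 133), (np.float64(-0.0282), np.float64(-0.04), 74), (np.float64(0.1818), np.float64(-0.032), 79)]
[-0.0007  0.1998] [0.534  0.2275 0.0773] [-0.1  0.7  0.1]
```

>>> play_rows(
  commands=[
    [0, [0, 0.001, 0], 0],
    [0, [0, 0.001, 0], 0],
    [0, [0, 0.001, 0], 0],
    [0, [0, 0.001, 0], 0],
    [0, [0, 0.001, 0], 0],
  ],
)

```text
time: 11.2
ee_pos: [0.5336, 0.2323, 0.0773]
eef_rot: [-0.0, -0.04, 0.999, 0.0]
force: [0.1, -0.4, -0.6]
width: -0.0004
finger_force: 0.0
```

```bash
python3 track.py 1
```

```text
11.2 scene [(np.float64(-0.041), np.float64(0.0), 390), (np.float64(0.1708), np.float64(0.006), 272)]
11.25 side [(np.float64(-0.034), np.float64(0.031), 148), (np.float64(-0.0273), np.float64(-0.042), 70), (np.float64(0.184), np.float64(0.04), 60), (np.float64(0.1861), np.float64(-0.028), 106)]
[-0.0008  0.2047] [0.5336 0.2324 0.0773] [-0.1  0.6 -0.6]
```

>>> play_rows(
  commands=[
    [0, [0, 0.005, 0], 0],
    [0, [0, 0.01, 0], 0],
    [0, [0, 0.01, 0], 0],
    [0, [0, 0.01, 0], 0],
    [0, [0, 0.005, 0], 0],
  ],
)

```text
time: 11.8
ee_pos: [0.5304, 0.2736, 0.0773]
eef_rot: [0.0, -0.04, 0.999, 0.0]
force: [-0.1, -0.1, 0.5]
width: 0.0003
finger_force: 0.0
```

```bash
python3 track.py 2; python3 -c "
import cv2,numpy as np
a=cv2.imread('pics/last_scene.png')[145:245,240:370];b=cv2.imread('pics/last_side.png')[190:315,225:325]
cv2.imwrite('pics/c5.png',np.hstack([cv2.resize(a,(520,400),interpolation=2),cv2.resize(b,(280,400),interpolation=2)]))"
```

```text
11.8 scene [(np.float64(-0.041), np.float64(0.001), 387), (np.float64(0.1716), np.float64(0.002), 294)]
11.85 side [(np.float64(-0.0338), np.float64(0.031), 147), (np.float64(0.185), np.float64(-0.032), 93)]
11.9 scene [(np.float64(-0.041), np.float64(0.001), 387), (np.float64(0.1716), np.float64(0.002), 293)]
11.95 side [(np.float64(-0.034), np.float64(0.034), 122), (np.float64(0.1851), np.float64(-0.032), 94)]
[-0.0009  0.2447] [0.5303 0.2722 0.0772] [-0.3  0.1 -0.2]
```

View pics/c5.png

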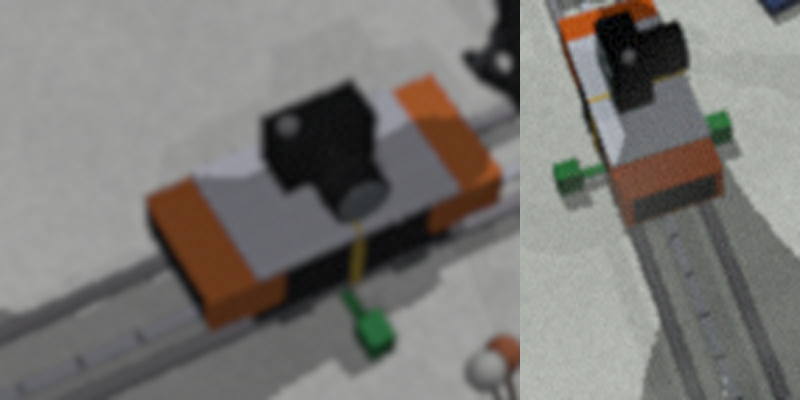

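```bash
python3 - <<'E'
from track import *
from scipy.optimize import minimize_scalar
d={n:robot.snapshot(n) for n in("scene","side")}
def W(l):
    c,s=np.cos(P[2]),np.sin(P[2]);return [P[0]+c*l[0]-s*l[1],P[1]+s*l[0]+c*l[1],l[2]]
def along(n,px,x,z):
    r=minimize_scalar(lambda y:np.sum((proj(d[n],W((x,y,z)))[0]-px)**2),bounds=(-.4,.4),method="bounded");return round(r.x,4),round(r.fun**.5,1)
sc=lambda x,y:(240+(x+.5)/4-.5,145+(y+.5)/4-.5)
si=lambda x,y:(225+(x-519.5)/2.8-.5,190+(y+.5)/3.2-.5)
print("s",along("scene",sc(359,250),.051,.078),along("side",si(598,98),-.043,.105),along("side",si(668,77),.045,.105))
print("m",along("scene",sc(376,333),.088,.015),along("side",si(568,177),-.088,.015),along("side",si(718,128),.088,.015))
E
python3 track.py 1
```

```text
s (np.float64(0.0636), np.float64(0.8)) (np.float64(0.0675), np.float64(0.2)) (np.float64(0.0684), np.float64(3.0))
m (np.float64(0.0602), np.float64(0.5)) (np.float64(0.0626), np.float64(0.1)) (np.float64(0.0623), np.float64(0.3))
12.1 scene [(np.float64(-0.041), np.float64(0.001), 388), (np.float64(0.1716), np.float64(0.002), 294)]
12.15 side [(np.float64(-0.0313), np.float64(0.036), 113), (np.float64(0.1849), np.float64(-0.032), 95)]
[-0.0007  0.2443] [0.5305 0.2718 0.0773] [-0.4 -0.2 -0.4]
```

The carriage is at rest about 4 mm past the mark, inside the 12 mm tolerance, and both cameras agree. I'll hold for the 3 s of the shot.

>>> play_rows(
  commands=[
    [0, [0, 0.005, 0], 0],
    [0, [0, 0, 0], 0],
    [0, [0, 0, 0], 0],
    [0, [0, 0, 0], 0],
    [0, [0, 0, 0], 0],
  ],
)

```text
time: 12.7
ee_pos: [0.5301, 0.2771, 0.0773]
eef_rot: [-0.0, -0.04, 0.999, -0.0]
force: [-0.3, -0.1, -0.4]
width: 0.0001
finger_force: 0.0
```

>>> play_rows(
  commands=[
    [0, [0, 0, 0], 0],
    [0, [0, 0, 0], 0],
    [0, [0, 0, 0], 0],
    [0, [0, 0, 0], 0],
    [0, [0, 0, 0], 0],
  ],
)

```text
time: 13.2
ee_pos: [0.53, 0.2771, 0.0773]
eef_rot: [-0.0, -0.04, 0.999, -0.0]
force: [-0.5, 0.1, 0.8]
width: 0.0001
finger_force: 0.0
```

>>> play_rows(
  commands=[
    [0, [0, 0, 0], 0],
    [0, [0, 0, 0], 0],
    [0, [0, 0, 0], 0],
    [0, [0, 0, 0], 0],
    [0, [0, 0, 0], 0],
  ],
)

```text
time: 13.7
ee_pos: [0.53, 0.2771, 0.0773]
eef_rot: [-0.0, -0.04, 0.999, -0.0]
force: [-0.3, 0.4, 0.6]
width: 0.0002
finger_force: 0.0
```

>>> play_rows(
  commands=[
    [0, [0, 0, 0], 0],
    [0, [0, 0, 0], 0],
    [0, [0, 0, 0], 0],
    [0, [0, 0, 0], 0],
    [0, [0, 0, 0], 0],
  ],
)

```text
time: 14.2
ee_pos: [0.5301, 0.2771, 0.0773]
eef_rot: [0.0, -0.04, 0.999, 0.0]
force: [-0.1, 1.1, -0.3]
width: 0.0002
finger_force: 0.0
```

>>> play_rows(
  commands=[
    [0, [0, 0, 0], 0],
    [0, [0, 0, 0], 0],
    [0, [0, 0, 0], 0],
    [0, [0, 0, 0], 0],
    [0, [0, 0, 0], 0],
  ],
)

```text
time: 14.7
ee_pos: [0.5301, 0.2771, 0.0773]
eef_rot: [0.0, -0.04, 0.999, -0.0]
force: [0.3, -0.1, 0.1]
width: 0.0003
finger_force: 0.0
```

>>> play_rows(
  commands=[
    [0, [0, 0, 0], 0],
    [0, [0, 0, 0], 0],
    [0, [0, 0, 0], 0],
    [0, [0, 0, 0], 0],
    [0, [0, 0, 0], 0],
  ],
)

```text
time: 15.2
ee_pos: [0.5301, 0.2771, 0.0773]
eef_rot: [-0.0, -0.04, 0.999, -0.0]
force: [-0.3, -0.6, 0.8]
width: -0.0001
finger_force: 0.0
```

>>> play_rows(
  commands=[
    [0, [0, 0, 0], 0],
    [0, [0, 0, 0], 0],
    [0, [0, 0, 0], 0],
    [0, [0, 0, 0], 0],
    [0, [0, 0, 0], 0],
  ],
)

```text
time: 15.7
ee_pos: [0.5301, 0.2771, 0.0773]
eef_rot: [0.0, -0.04, 0.999, 0.0]
force: [0.2, 0.3, -0.5]
width: -0.0001
finger_force: 0.0
```

```bash
python3 track.py 1; python3 -c "
from track import *
o,d=caps('scene');print(o)
if abs(o[0][0]+.041)<.003: print(robot.close_job())"
```

```text
15.7 scene [(np.float64(-0.041), np.float64(0.001), 387), (np.float64(0.1716), np.float64(0.002), 293)]
15.75 side [(np.float64(-0.0324), np.float64(0.036), 114), (np.float64(0.185), np.float64(-0.032), 92)]
[-0.0007  0.2496] [0.5301 0.2771 0.0773] [-0.3  0.   0.1]
[(np.float64(-0.0411), np.float64(0.001), 389), (np.float64(0.1716), np.float64(0.002), 292)]
the job is handed in; nothing more can be done
None
```

The carriage stands still and untouched about 4 mm past the mark by camera measurement (12 mm allowed), it held there for more than 3 s, and the job is handed in; no verdict came back.

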